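# Click the tool rest into its base

### The job

Fit the small T-shaped tool rest into the square socket of its base, whose height is set differently each time: pinch its spring button flush so that the socket can slide over it, then press the rest gently down until the button pops out through the window in the socket wall. Leave it standing locked there, let go of it, and leave the other things on the desk where they are.

Things in the scene. Friction and masses are not known exactly. Their poses are not given: they have to be found in the camera images.
- rest_mid (a point): Tool rest, upright and loose on the desk: square aluminium stem 28 x 28 mm, 85 mm long, with a notched light-wood crossbar on top (24 mm along x, 90 along y); 100 mm tall, 0.1 to 0.21 kg. This point: on the stem's axis, 50 mm above its foot. z up the stem, y along the crossbar; the spring button is in the -x face.
- rest_top (a point): Flat middle (24 x 24 mm) of the crossbar's top, 50 mm above rest_mid: a place to press down on. Axes as rest_mid.
- button_key (a point): Centre of the spring button's outer face when out: a square-shouldered steel key 12 mm wide, 26 mm high, 5 mm proud of the stem's -x face; centre 43 mm above the foot. It goes straight in wherever pressed: pinching the stem's -x and +x faces over its upper half makes it flush and leaves its lower half clear of the fingertips. Unpressed, it stops on the socket's rim.
- button (a joint): Travel of the spring button in m: 0 fully out, 0.005 flush with the stem's face; spring 2 N when out, 4 N when flush. Inside the socket, behind the wall, it reads about 0.003.
- base_top (a point): Base, fixed to the desk: steel plate 96 x 96 x 12 mm with a low collar, in which a grey square socket tube stands, 40 mm outside, 30 mm inside. This point: tube's axis at the plate's top, z up; the rest goes in with its x axis along this x axis. The tube's height is adjustable and left differently each time: its rim is 75 to 99 mm above this point (above the desk 87 to 111): look or feel.
- tube_side (a point): A point on the plate's top, 20 mm to -x of base_top, below the tube's window for the button (in the -x wall only: 15 mm wide, 14 to 42.5 mm below the rim; the top 4 mm of the bore widen by 1.5 mm a side). The rest slides with a push of 4 to 10 N; locked, rest_mid is 21 to 24 mm below the rim, the button bears on the window's edge, and no more than 15 N may be pushed.
- loupe: Bystander: black eye loupe, 41 mm wide, 30 mm high; origin under its centre.
- label_slips: Bystander: small bundle of paper label slips, 51 x 73 x 16 mm; origin under its centre.
- glass_dish: Bystander: flat glass dish, 68 mm wide, 13 mm high; origin under its centre.
- dropper: Bystander: amber dropper bottle, 33 mm wide, 102 mm high; origin under its centre.
- tape_roll: Bystander: roll of white tape, 109 mm wide, 48 mm high; origin under its centre.
Not all that is in view belongs to the job. Several things look just like the part that bears rest_mid: the one meant starts farthest to the robot's right.

How it is judged:
On the way, in this order (a step that is already met when the one before it is completed fails the run):
1. the rest is lifted clear of the desk (height (world z) of rest_mid above 0.07 m), for 0.2 s.
2. the stem is in the socket with the button pressed in behind the rim (value of joint button above 0.0018 m and horizontal distance between rest_mid and base_top below 0.004 m and z of rest_mid in the frame of base_top below 0.091 m), for 0.05 s.
3. the button has popped out through the window (value of joint button below 0.0015 m and horizontal distance between rest_mid and base_top below 0.004 m and z of rest_mid in the frame of base_top below 0.083 m), for 0.2 s.
At the end, for the whole second after the job is handed in: The rest stands upright in the socket (within 4 mm of its axis and 0.08 rad), rest_mid 48 to 83 mm above base_top, the button out through the window (less than 1.5 mm pressed), at rest and released (all of step 3 and z of rest_mid in the frame of base_top above 0.048 m and angle between rest_mid's own z axis and vertical below 0.08 rad and linear speed of tool_rest below 0.02 m/s); the robot touches nothing.
It fails at once if the rest is pressed hard against the base (a push of about 20 N on the locked rest) (contact force between tool_rest and rest_base above 50 N).
It fails at once if the fingers are pressed against the base with more than 30 N (contact force between the fingers and rest_base above 30 N).
It fails at once if the rest falls over (angle between rest_mid's own z axis and vertical above 0.7 rad).
It fails at once if another thing on the desk is moved more than 2 cm (distance of any of loupe, label_slips, glass_dish, dropper, tape_roll from where it was at the start of the episode above 0.02 m).
It also fails if it takes over 61 s, if anything falls off the work surface, if the arm or the gripper's body presses on something with over 40 N, if the wrist force passes 120 N, or if a joint passes its speed limit or range.

### The arm

A 7-joint arm with a two-finger parallel gripper is mounted at the origin on a cart in front of the work surface, level with it; the furniture and walls round the work are solid. World frame = base frame: x ahead of the robot, y to its left, z up, the work surface at z = 0. Lengths are in m, angles in rad, forces in N, time in s.
With the tool pointing down it reaches from about 0.35 to 0.9 m from the base axis. Payload 7.2 kg.
Tool frame: the origin (TCP) lies between the finger pads; the fingertips stand 22 mm ahead of it and the grasp point (between the pads) lies 3 mm ahead of it; z points along the fingers, y is the line along which they close (so a half turn about z gives the same grasp; the last joint's range is limited). The gripper opens to 85 mm and grips with 20 to 120 N. Pads are 22 mm wide; open, the fingers measure 114 mm over their backs; the gripper's body (76 mm by 85 mm) begins 54 mm behind the grasp point. The pads swing forward as they close: fully open they stand 13 mm farther back than shut.
Start: joints at [1.231, 0.411, -0.013, 1.596, 0.006, 1.134, -0.082], TCP at [0.168, -0.602, 0.253] pointing down, gripper open.
Joint ranges: [-2.95, 2.95], [-0.29, 1.99], [-1.47, 1.44], [0.14, 2.54], [-1.03, 4.17], [0.13, 1.85], [-2.86, 2.86]. Speed limits (rad/s): [2.39, 2.39, 3.01, 3.01, 3.14, 3.14, 3.14].

### API

Orientations are given as a rotation vector (axis times angle).
In Python, from station import * gives the robot as it stands.
- The arm moves only by the shell command python3 -m handwheel 'ROWS' [OPENING]. ROWS is JSON, a list that holds one entry, the list of rows, each a list of 4 numbers: the shift along the tool's x, y, z in m, then the turn about the tool's z in rad. In form: [[[tx, ty, tz, yaw], ...]]. A call has 1 to 12 rows; each row is the pose to reach, as a shift and turn from the pose commanded when the call began, along the tool's axes at that moment; what a row does not reach only later rows make up. A row lasts 1/10 s, in which the tool goes at most 50 mm and 8.59 degrees, less where a joint would pass 70% of its speed; a pose out of reach is approached as far as the arm can. A call with a gripper value outside its range is refused whole. OPENING is the gripper's target within -1 to 1 (fully open at 1, half-way at 0, shut at -1), set as the call begins (- or left out, the last holds). The fingers move at their own pace and stop on an object; the grip force is fixed at half the most. Time passes only in rows, so rows that repeat a pose let the fingers close. It gives the time, the measured TCP pose, the force, the opening and the grip force at its end, in the units of the state.
- sense(): the state, without advancing time (a new reading comes with each control period).
- camera(name): name is "side" or "top" or "wrist"; returns a dict with "color" (384x512x3 uint8, blue, green, red), "depth" (384x512 float32, m along the optical axis (not along the pixel's ray), 0 where there is no reading), "camera_matrix" (3x3 intrinsics, pixels), "eye" and "attitude" of the camera in the world. Camera axes: x right, y down, z forward; pixel columns grow to the right and rows downward; lengths in m; the calibration is good to about 2 mm. A picture is of the moment at which its call begins.
- hand_in(): hands the job in; it is judged then, once.
The state is a dict: "t": time; "joint_pos": joint angles; "joint_vel": joint speeds; "tau": joint torques, N m; "position": TCP position; "tool_rot": TCP orientation; "force": force on the tool from outside, world axes, zero at the start; "ft_torque": the same for the moment, N m; "opening": finger opening in m; "grip_force": force on a finger pad.
Only numpy, scipy, OpenCV 4.12 (cv2) and the standard library are available. Lean on these libraries where they do the work, as an engineer would, in place of code of your own. Each camera call takes 0.05 s, during which the arm holds its last target. There are 200 camera calls.

## Working session

There is one attempt and no reset: what is moved stays moved. The work goes in short steps, Python scripts to look and compute and a shell command to move; the robot and the scene stay as the last step left them, time stands still between calls to the robot, and variables do not carry over. Pictures are saved under pics/ and viewed, at most 12 in all, crops included, and the job is handed in when it is done.

```bash
mkdir -p pics
cat > h.py <<'E'
from station import *
import numpy as np, cv2
from scipy.spatial.transform import Rotation as R
def rot(a):
    a=np.array(a,float)
    return a if a.shape==(3,3) else (R.from_rotvec(a).as_matrix() if a.size==3 else R.from_quat(a).as_matrix())
def world(c,u,v,d=None):
    d=c["depth"][v,u] if d is None else d
    K=c["camera_matrix"]; p=np.stack([(u-K[0,2])/K[0,0],(v-K[1,2])/K[1,1],np.ones(np.shape(u))],-1)*np.asarray(d)[...,None]
    return p@rot(c["attitude"]).T+np.array(c["eye"])
def onplane(c,u,v,z):
    e=np.array(c["eye"]); r=world(c,u,v,np.ones(np.shape(u)))-e
    return e+r*((z-e[2])/r[...,2])[...,None]
E
python3 - <<'E'
from h import *
import pickle
for n in("side","top","wrist"):
    c=camera(n); pickle.dump(c,open(n+".pkl","wb")); cv2.imwrite(f"pics/{n}0.png",c["color"]); print(n,c["eye"],c["attitude"])
s=sense(); print({k:np.round(s[k],3) for k in s})
E
```

```text
side [ 0.41792101 -0.79245538  0.55201177] [-2.09096071  0.14898921 -0.10994236]
top [0.36922305 0.05116047 1.24840751] [-2.17045941  2.13092735 -0.18693155]
wrist [ 0.24404721 -0.57966641  0.37271169] [ 2.28986973 -1.74099162 -0.27865034]
{'t': np.float64(0.15), 'joint_pos': array([ 1.231,  0.412, -0.013,  1.597,  0.006,  1.134, -0.082]), 'joint_vel': array([ 0.002, -0.002,  0.002, -0.004,  0.   , -0.001,  0.   ]), 'tau': array([ 2.0000e-03, -6.0103e+01,  6.8300e-01, -2.9964e+01,  1.4000e-02,
        8.0000e-03,  0.0000e+00]), 'position': array([ 0.168, -0.602,  0.253]), 'tool_rot': array([-3.111, -0.425,  0.   ]), 'force': array([-0.136,  0.367,  0.171]), 'ft_torque': array([-0.048,  0.024,  0.015]), 'grip_force': np.float64(0.0), 'opening': np.float64(0.086)}
```

View pics/top0.png

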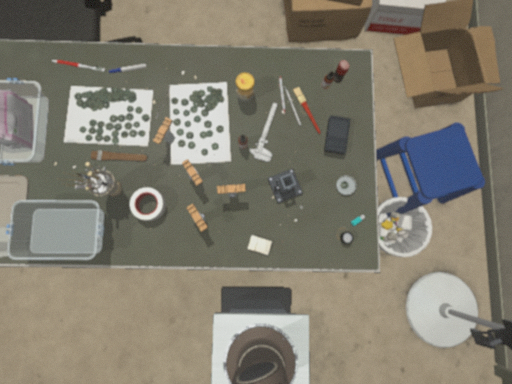

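View pics/side0.png

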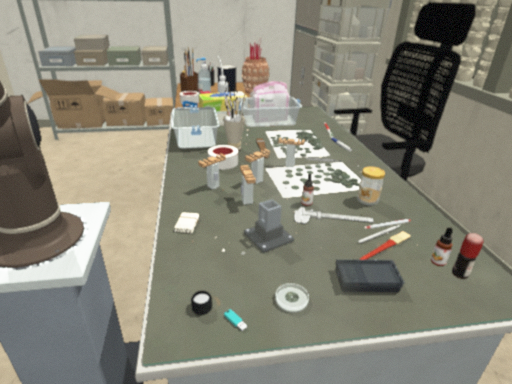

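Top view: four rests; the rightmost is at (232,189) with its crossbar along y, and the base is at (286,185). The side view shows that rest at (247,185) and the tube at (270,217).

Run:
```python
from h import *
import pickle
t=pickle.load(open("top.pkl","rb")); s=pickle.load(open("side.pkl","rb"))
def comp(c,zlo,zhi,cx,cy,rad):
    H,W=c["depth"].shape; v,u=np.mgrid[:H,:W]; P=world(c,u,v)
    m=(c["depth"]>0)&(P[...,2]>zlo)&(P[...,2]<zhi)&(np.hypot(P[...,0]-cx,P[...,1]-cy)<rad)
    return P[m],m
for n,(u,v),z in(("rest",(232,189),.1),("base",(286,185),.1),("desk",(300,240),0)):
    print(n,onplane(t,np.array(u),np.array(v),z), world(t,u,v))
p=onplane(t,np.array(232),np.array(189),.1)
b=onplane(t,np.array(286),np.array(185),.1)
for n,c in(("top",t),("side",s)):
  for nm,q,lo,hi,r in(("rest",p,.08,.13,.06),("tube",b,.06,.14,.05),("plate",b,.006,.03,.09)):
    Q,m=comp(c,lo,hi,q[0],q[1],r)
    if len(Q)<4: print(n,nm,len(Q)); continue
    print(n,nm,len(Q),Q.mean(0).round(4),np.percentile(Q,[2,98],axis=0).round(4).tolist(),np.percentile(Q[:,2],[50,90,99]).round(4),cv2.minAreaRect((Q[:,:2]*1000).astype(np.float32)))
a=cv2.resize(s["color"][140:260,190:310],None,fx=5,fy=5,interpolation=cv2.INTER_CUBIC)
cv2.imwrite("pics/s1.png",a)
```

```text
rest [0.55442035 0.10174467 0.1       ] [0.55449961 0.10176632 0.09950853]
base [ 0.57103214 -0.07217553  0.1       ] [ 0.5862478  -0.08147461  0.01341431]
desk [ 0.39787678 -0.13173762  0.        ] [ 3.97871546e-01 -1.31704196e-01  2.28125620e-04]
top rest 219 [0.557  0.1058 0.0957] [[0.5438, 0.0633, 0.0838], [0.5714, 0.1488, 0.1028]] [0.0958 0.1017 0.1033] ((557.1167602539062, 105.58695983886719), (26.647796630859375, 89.91230010986328), 5.7341532707214355)
top tube 130 [ 0.5862 -0.077   0.0892] [[0.563, -0.1005, 0.0603], [0.6075, -0.0535, 0.1033]] [0.0953 0.1006 0.1045] ((586.3433837890625, -77.87135314941406), (39.38715362548828, 40.03157424926758), 22.812484741210938)
top plate 487 [ 0.5827 -0.0763  0.0119] [[0.5331, -0.131, 0.0067], [0.64, -0.0257, 0.0262]] [0.0114 0.0153 0.0276] ((577.4588623046875, -93.13358306884766), (158.7964630126953, 116.61131286621094), 21.886205673217773)
side rest 188 [0.554  0.098  0.0978] [[0.541, 0.0607, 0.0829], [0.5702, 0.1476, 0.104]] [0.0996 0.1031 0.1043] ((554.4381713867188, 104.39535522460938), (25.63126564025879, 89.46381378173828), 5.235469818115234)
side tube 448 [ 0.5831 -0.0833  0.0858] [[0.5595, -0.1018, 0.0611], [0.6081, -0.0566, 0.1029]] [0.0882 0.1015 0.1033] ((584.4686889648438, -77.78500366210938), (42.09690475463867, 41.865936279296875), 20.827686309814453)
side plate 648 [ 0.5786 -0.0989  0.0151] [[0.5298, -0.1346, 0.007], [0.6371, -0.0528, 0.0284]] [0.0142 0.0226 0.0291] ((584.0052490234375, -78.0445785522461), (95.84696960449219, 96.64157104492188), 22.56601905822754)
```

View pics/s1.png

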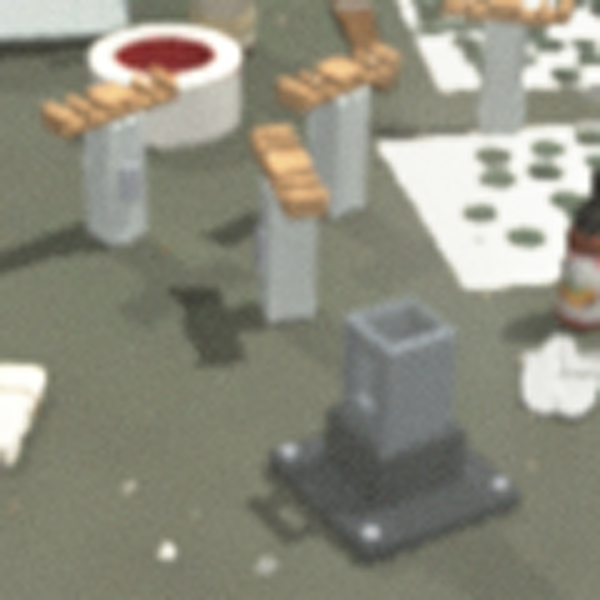

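The crop shows the key on the left (-x) face of the target rest at (258,245) and the window in the tube's left face at (365,390), so both yaws are settled (about 5.5° and 22°). Moving closer.

```bash
python3 -m handwheel '[[[0.03,-0.03,0,-0.1],[0.06,-0.06,0,-0.2],[0.09,-0.09,0,-0.3],[0.125,-0.125,0,-0.42],[0.16,-0.16,0,-0.54],[0.195,-0.195,0,-0.66],[0.23,-0.23,0,-0.78],[0.26,-0.265,0,-0.9],[0.295,-0.3,0,-1.0],[0.33,-0.335,0,-1.1],[0.36,-0.365,0,-1.2],[0.39,-0.4,0,-1.3]]]' 1
cat > look.py <<'E'
from h import *
import sys,pickle
c=camera("wrist"); pickle.dump(c,open(sys.argv[1]+".pkl","wb")); cv2.imwrite(f"pics/{sys.argv[1]}.png",c["color"])
s=sense(); T=R.from_rotvec(s["tool_rot"]).as_matrix()
print(s["t"],s["position"].round(4),"tooly deg",np.degrees(np.arctan2(T[1,1],T[0,1])).round(2),T[:,2].round(3),s["joint_pos"].round(2),"eye",np.round(c["eye"],3))
H,W=c["depth"].shape; v,u=np.mgrid[:H,:W]; P=world(c,u,v)
for nm,q,lo,hi,r in(("rest",(.556,.105),.09,.13,.06),("tube",(.585,-.078),.085,.14,.04),("plate",(.585,-.078),.006,.017,.075)):
    m=(c["depth"]>0)&(P[...,2]>lo)&(P[...,2]<hi)&(np.hypot(P[...,0]-q[0],P[...,1]-q[1])<r)
    Q=P[m]
    if len(Q)>20:
        print(nm,len(Q),cv2.minAreaRect((Q[:,:2]*1000).astype(np.float32)),np.percentile(Q[:,2],[50,90,99]).round(4),"px",u[m].mean().round(),v[m].mean().round())
E
python3 look.py w1
```

```text
t: 1.35
position: [0.4366, -0.1107, 0.2534]
tool_rot: [2.216, 2.226, -0.0]
force: [1.6, -0.5, -1.0]
opening: 0.0852
grip_force: 0.0
1.4 [ 0.4396 -0.103   0.2539] tooly deg 1.04 [ 0.003  0.003 -1.   ] [ 0.65  0.16 -0.58  1.97  0.1   1.04  0.05] eye [ 0.435 -0.03   0.374]
tube 1414 ((584.6051025390625, -76.006591796875), (40.95724105834961, 40.40227508544922), 22.220569610595703) [0.0971 0.1004 0.1013] px 409.0 141.0
plate 2850 ((584.56640625, -76.1256103515625), (95.54393768310547, 96.10734558105469), 22.601009368896484) [0.0115 0.0127 0.0153] px 362.0 124.0
```

```bash
python3 -m handwheel '[[[0.035,0.02,0,-0.02],[0.07,0.04,0,-0.04],[0.105,0.06,0,-0.06],[0.135,0.075,0,-0.08],[0.15,0.09,0,-0.08],[0.165,0.105,0,-0.08],[0.165,0.12,0,-0.08],[0.165,0.12,0,-0.08],[0.165,0.12,0,-0.08]]]' 1
python3 look.py w2
```

```text
t: 2.3
position: [0.5554, 0.0527, 0.2527]
tool_rot: [-2.13, -2.308, 0.002]
force: [-0.5, 0.2, -0.8]
opening: 0.0857
grip_force: 0.0
2.35 [0.5552 0.0526 0.2529] tooly deg 4.61 [-0.001 -0.    -1.   ] [ 0.32  0.37 -0.65  1.73  0.24  1.12 -0.32] eye [0.548 0.133 0.373]
rest 2507 ((556.3212280273438, 107.48800659179688), (23.99778938293457, 89.85443878173828), 5.7126688957214355) [0.0984 0.1    0.1008] px 262.0 118.0
tube 946 ((584.667724609375, -75.07799530029297), (39.77553939819336, 40.88258361816406), 22.53738784790039) [0.097  0.1003 0.1013] px 272.0 285.0
plate 2175 ((584.5362548828125, -74.88162231445312), (95.96760559082031, 95.41448974609375), 22.575977325439453) [0.0115 0.0127 0.0149] px 270.0 238.0
```

View pics/w2.png

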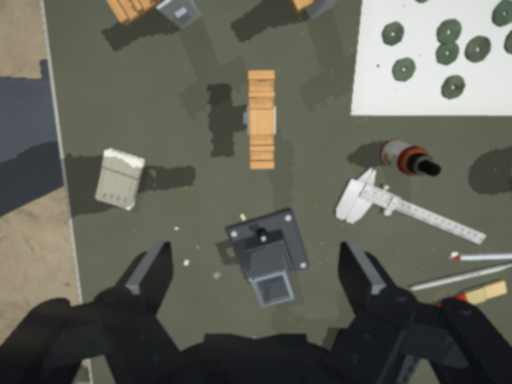

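The wrist view shows the crossbar at (262,118), the key on its left side at (246,120), and the base at (272,285). Next I line up over the rest and descend.

```bash
python3 -m handwheel '[[[0.03,0.003,0,-0.01],[0.054,0.0055,0,-0.019],[0.054,0.0055,0.04,-0.019],[0.054,0.0055,0.08,-0.019],[0.054,0.0055,0.11,-0.019],[0.054,0.0055,0.14,-0.019],[0.054,0.0055,0.16,-0.019],[0.054,0.0055,0.175,-0.019],[0.054,0.0055,0.188,-0.019],[0.054,0.0055,0.188,-0.019],[0.054,0.0055,0.188,-0.019]]]' 1
python3 look.py w3
python3 - <<'E'
from h import *
import pickle
c=camera("side")
s=sense();K=c["camera_matrix"];p=rot(c["attitude"]).T@(np.array(s["position"])-np.array(c["eye"]));u,v=(K@p/p[2])[:2].astype(int);print(u,v)
a=c["color"][v-60:v+60,u-60:u+60]; cv2.imwrite("pics/s3.png",cv2.resize(a,None,fx=5,fy=5,interpolation=cv2.INTER_CUBIC))
E
```

```text
t: 3.45
position: [0.5573, 0.1075, 0.0659]
tool_rot: [2.107, 2.329, 0.001]
force: [-0.1, 0.3, 0.7]
opening: 0.0856
grip_force: 0.0
3.5 [0.5576 0.1075 0.0662] tooly deg 5.73 [ 0.001  0.    -1.   ] [ 0.14  0.61 -0.56  1.87  0.44  0.78 -0.56] eye [0.548 0.188 0.186]
rest 25801 ((554.1781005859375, 124.35005187988281), (119.85640716552734, 57.98781967163086), 5.504550933837891) [0.1088 0.1271 0.1297] px 251.0 311.0
247 182
```

View pics/s3.png

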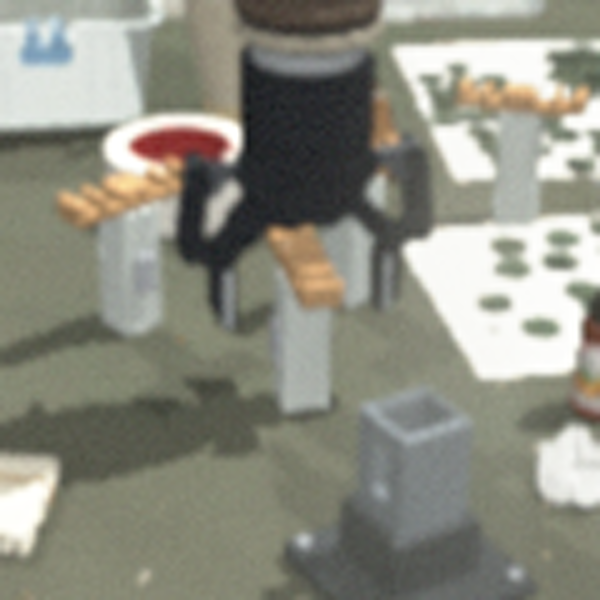

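```bash
python3 -m handwheel '[[[0,0,0,0],[0,0,0,0],[0,0,0,0],[0,0,0,0],[0,0,0,0],[0,0,0,0],[0,0,0,0],[0,0,0,0]]]' -1
python3 - <<'E'
from h import *
c=camera("side")
s=sense();print(s["grip_force"],s["opening"],s["force"])
cv2.imwrite("pics/s4.png",cv2.resize(c["color"][122:242,187:307],None,fx=5,fy=5,interpolation=cv2.INTER_CUBIC))
E
```

```text
t: 4.35
position: [0.5572, 0.1074, 0.0655]
tool_rot: [2.108, 2.329, 0.0]
force: [-1.0, -0.5, 4.6]
opening: 0.0276
grip_force: 59.9
59.98386897146702 0.027808036962202323 [-0.62859923  0.94404402  5.6253921 ]
```

View pics/s4.png

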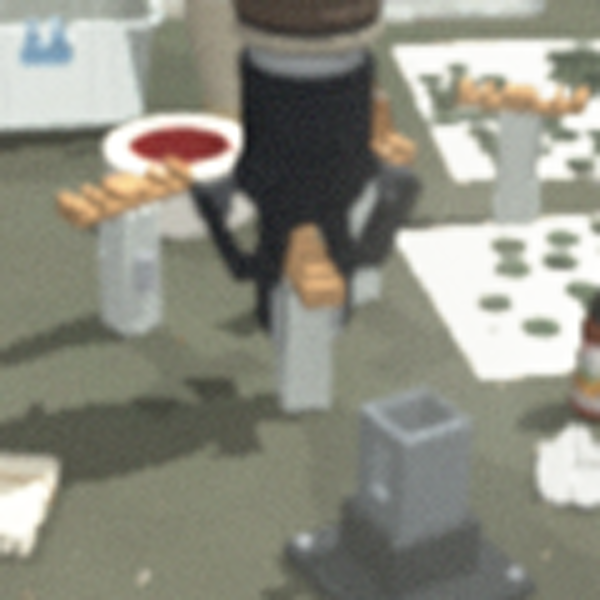

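Opening 27.8 mm at 60 N: the key is flush, with the fingertips at about (262,325), well above the foot at (300,405). Lifting and carrying it over the tube.

```bash
python3 -m handwheel '[[[0,0,-0.02,0],[0,0,-0.05,0],[0,0,-0.08,0],[0,0,-0.105,0],[0,0,-0.13,0],[0,0,-0.14,0],[0,0,-0.14,0]]]' -1
python3 -m handwheel '[[[-0.02,0,0,-0.03],[-0.05,0.002,0,-0.08],[-0.08,0.004,0,-0.13],[-0.11,0.006,0,-0.18],[-0.14,0.007,0,-0.23],[-0.165,0.008,0,-0.27],[-0.18,0.009,0,-0.293],[-0.185,0.009,0,-0.293],[-0.185,0.009,0,-0.293],[-0.185,0.009,0,-0.293]]]' -1
cat > rel.py <<'E'
from h import *
import sys,pickle
s=sense(); T=R.from_rotvec(s["tool_rot"]).as_matrix()
print(s["t"],s["position"].round(4),"tooly deg",np.degrees(np.arctan2(T[1,1],T[0,1])).round(2),"opening",s["opening"],s["force"].round(1))
for n in("side","top","wrist"):
    c=camera(n); pickle.dump(c,open("r_"+n+".pkl","wb"))
    H,W=c["depth"].shape; v,u=np.mgrid[:H,:W]; P=world(c,u,v); g=c["color"].astype(int)
    wood=(g[...,2]-g[...,0]>50)
    d=np.hypot(P[...,0]-s["position"][0],P[...,1]-s["position"][1])
    for nm,m in(("bar",wood&(d<.07)&(P[...,2]>.05)),("rim",(d<.045)&(P[...,2]>.09)&(P[...,2]<.108)&~wood),("plate",(d<.09)&(P[...,2]>.007)&(P[...,2]<.016))):
        Q=P[m&(c["depth"]>0)]
        if len(Q)>20: print(n,nm,len(Q),cv2.minAreaRect((Q[:,:2]*1000).astype(np.float32)),Q.min(0).round(3),Q.max(0).round(3))
w=camera("wrist"); a=w["color"]; b=c=camera("side")["color"]
K=pickle.load(open("r_side.pkl","rb"));p=rot(K["attitude"]).T@(s["position"]-[0,0,.07]-np.array(K["eye"]));u,v=(K["camera_matrix"]@p/p[2])[:2].astype(int)
b=cv2.resize(b[v-60:v+60,u-36:u+36],None,fx=4,fy=4,interpolation=cv2.INTER_CUBIC)
cv2.imwrite(f"pics/{sys.argv[1]}.png",np.hstack([cv2.resize(a,(512,480)),b]))
E
python3 rel.py r1
```

```text
t: 5.1
position: [0.5575, 0.1074, 0.206]
tool_rot: [2.107, 2.328, 0.002]
force: [-0.7, -0.3, -2.3]
opening: 0.0273
grip_force: 59.5
t: 6.1
position: [0.5841, -0.0744, 0.2046]
tool_rot: [-1.743, -2.612, -0.0]
force: [-0.0, 0.2, -1.8]
opening: 0.0273
grip_force: 59.6
6.1 [ 0.5841 -0.0744  0.2046] tooly deg 22.56 opening 0.027289565317913007 [-0.   0.2 -1.8]
side bar 146 ((584.808837890625, -80.1911849975586), (71.17823791503906, 83.45211029052734), 65.55537414550781) [ 0.545 -0.122  0.229] [ 0.638 -0.04   0.418]
side rim 203 ((583.830322265625, -77.27216339111328), (41.29798889160156, 43.53507995605469), 23.452608108520508) [ 0.559 -0.103  0.09 ] [ 0.61  -0.055  0.104]
side plate 502 ((584.2523803710938, -77.80947875976562), (96.61656951904297, 96.0140151977539), 22.792255401611328) [ 0.524 -0.139  0.007] [ 0.643 -0.04   0.016]
top bar 73 ((590.3316040039062, -60.07533645629883), (26.779281616210938, 75.41729736328125), 48.660987854003906) [ 0.558 -0.077  0.223] [ 0.627 -0.031  0.554]
top rim 29 ((577.345458984375, -76.96004486083984), (23.285459518432617, 31.213266372680664), 19.432527542114258) [ 0.562 -0.095  0.092] [ 0.585 -0.059  0.104]
top plate 287 ((586.507080078125, -76.96507263183594), (94.89137268066406, 93.44561767578125), 22.761274337768555) [ 0.53  -0.137  0.007] [ 0.625 -0.019  0.016]
wrist bar 8915 ((584.3272705078125, -47.213134765625), (64.70208740234375, 55.51739501953125), 45.93175506591797) [ 0.556 -0.084  0.187] [ 0.627 -0.028  0.246]
wrist rim 559 ((580.904296875, -66.25363159179688), (39.46213150024414, 20.416378021240234), 23.041101455688477) [ 0.559 -0.082  0.09 ] [ 0.602 -0.05   0.102]
wrist plate 3698 ((584.6102294921875, -75.03032684326172), (96.06019592285156, 94.16812896728516), 22.457033157348633) [ 0.524 -0.135  0.007] [ 0.645 -0.015  0.016]
```

View pics/r1.png

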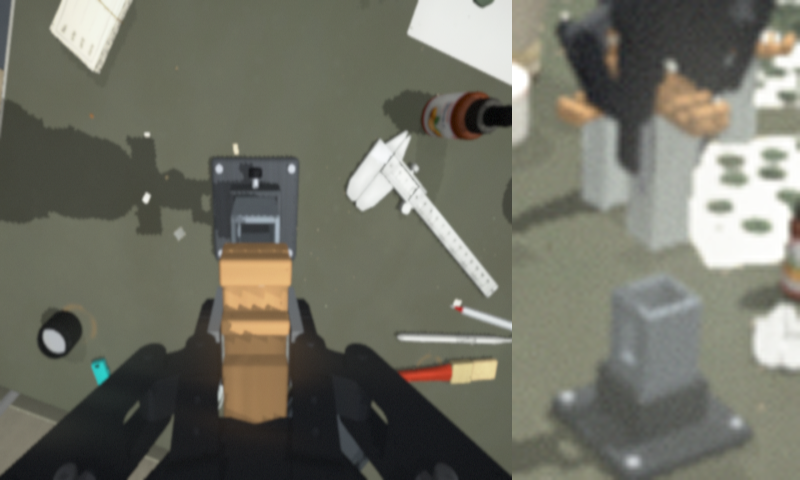

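```bash
cat > loc.py <<'E'
from h import *
import pickle
s=sense(); T=R.from_rotvec(s["tool_rot"]).as_matrix(); zt=s["position"][2]
print(s["position"].round(4))
for n in("side","wrist","top"):
    c=pickle.load(open("r_"+n+".pkl","rb")); H,W=c["depth"].shape; v,u=np.mgrid[:H,:W]
    P=(world(c,u,v)-s["position"])@T; ok=c["depth"]>0   # tool frame: x, y, z(down)
    g=c["color"].astype(int); wood=(g[...,2]-g[...,0]>50)
    near=ok&(np.hypot(P[...,0],P[...,1])<.06)
    for nm,m in(("stem",near&(P[...,2]>.028)&(P[...,2]<.062)&(np.abs(P[...,1])<.022)&(np.abs(P[...,0])<.022)),("tube",near&(P[...,2]>zt-.095)&(P[...,2]<zt-.05)&(np.abs(P[...,1])<.028)&(np.abs(P[...,0])<.028)),("bar",near&wood&(np.abs(P[...,1])<.016)&(np.abs(P[...,2]+.03)<.02))):
        Q=P[m]
        if len(Q)<20: continue
        out=[]
        for a in(0,1):  # dominant face = histogram peaks per axis
            h,e=np.histogram(Q[:,a],bins=np.arange(-.06,.06,.001)); k=np.argsort(h)[-3:]
            out.append([(round(e[i]*1000+.5,1),int(h[i])) for i in k])
        print(n,nm,len(Q),(Q.min(0)*1000).round(1),(Q.max(0)*1000).round(1),out)
E
python3 loc.py
```

```text
[ 0.5844 -0.0749  0.2054]
side stem 203 [-16.1 -16.8  28. ] [13.2 12.5 61.9] [[(np.float64(-11.5), 17), (np.float64(-13.5), 45), (np.float64(-12.5), 50)], [(np.float64(-13.5), 11), (np.float64(-15.5), 38), (np.float64(-14.5), 38)]]
side tube 385 [-23.8 -22.3 110.4] [ 18.   19.5 155.4] [[(np.float64(-22.5), 45), (np.float64(-20.5), 53), (np.float64(-21.5), 87)], [(np.float64(-21.5), 28), (np.float64(-19.5), 31), (np.float64(-20.5), 53)]]
side bar 144 [-46.1 -13.8 -36.9] [ 42.1   9.3 -23.4] [[(np.float64(-26.5), 13), (np.float64(-43.5), 17), (np.float64(-44.5), 21)], [(np.float64(-8.5), 8), (np.float64(-11.5), 14), (np.float64(-12.5), 18)]]
wrist tube 636 [-15.5 -20.1 110.5] [ 19.5  19.8 155.4] [[(np.float64(1.5), 9), (np.float64(18.5), 189), (np.float64(19.5), 345)], [(np.float64(-16.5), 22), (np.float64(-15.5), 51), (np.float64(14.5), 60)]]
wrist bar 8900 [ -7.9 -12.5 -35.4] [ 47.   11.6 -22. ] [[(np.float64(46.5), 579), (np.float64(28.5), 593), (np.float64(13.5), 618)], [(np.float64(2.5), 409), (np.float64(-1.5), 423), (np.float64(-0.5), 425)]]
top tube 32 [-18.9 -19.2 112.2] [ 16.7  10.1 155. ] [[(np.float64(-5.5), 2), (np.float64(16.5), 7), (np.float64(15.5), 10)], [(np.float64(0.5), 2), (np.float64(-17.5), 3), (np.float64(-18.5), 11)]]
top bar 69 [ 20.4 -11.3 -37. ] [ 44.   12.4 -17.9] [[(np.float64(38.5), 5), (np.float64(42.5), 5), (np.float64(25.5), 6)], [(np.float64(6.5), 4), (np.float64(-0.5), 6), (np.float64(-3.5), 6)]]
```

Side and wrist views agree that the stem is +2.6 mm in tool x and -0.3 mm in tool y from the tube axis. Correcting, then lowering by feel.

```bash
python3 -m handwheel '[[[-0.0026,0.0003,0,0],[-0.0026,0.0003,0.01,0],[-0.0026,0.0003,0.02,0],[-0.0026,0.0003,0.03,0],[-0.0026,0.0003,0.035,0],[-0.0026,0.0003,0.039,0],[-0.0026,0.0003,0.039,0],[-0.0026,0.0003,0.039,0]]]' -1
python3 rel.py r2 | head -1; python3 loc.py | grep -v top
python3 -m handwheel '[[[0,0,0.001,0],[0,0,0.002,0],[0,0,0.003,0],[0,0,0.004,0],[0,0,0.004,0]]]' -1
```

```text
t: 7.15
position: [0.5859, -0.0781, 0.1664]
tool_rot: [1.745, 2.612, 0.0]
force: [-0.3, 0.3, -2.2]
opening: 0.0274
grip_force: 59.6
7.15 [ 0.5859 -0.0781  0.1664] tooly deg 22.52 opening 0.027377889815858283 [-0.3  0.3 -2.2]
[ 0.5859 -0.0781  0.1666]
side stem 191 [-15.5 -16.   28.4] [14.9 14.  61.4] [[(np.float64(-14.5), 20), (np.float64(-12.5), 29), (np.float64(-13.5), 46)], [(np.float64(-13.5), 15), (np.float64(-15.5), 19), (np.float64(-14.5), 50)]]
side tube 351 [-22.4 -22.6  71.7] [ 20.9  20.7 116.4] [[(np.float64(-16.5), 41), (np.float64(-18.5), 52), (np.float64(-17.5), 82)], [(np.float64(-19.5), 19), (np.float64(-21.5), 28), (np.float64(-20.5), 66)]]
side bar 125 [-46.6 -13.6 -37.2] [ 43.1   9.2 -24.4] [[(np.float64(-45.5), 10), (np.float64(-26.5), 12), (np.float64(-44.5), 14)], [(np.float64(-6.5), 9), (np.float64(1.5), 9), (np.float64(-12.5), 15)]]
wrist tube 875 [ -0.1 -20.4  71.7] [ 23.2  19.7 116.6] [[(np.float64(11.5), 5), (np.float64(23.5), 17), (np.float64(22.5), 808)], [(np.float64(-1.5), 29), (np.float64(-15.5), 37), (np.float64(14.5), 44)]]
wrist bar 8940 [ -7.9 -12.3 -36. ] [ 46.3  11.6 -22.2] [[(np.float64(12.5), 693), (np.float64(27.5), 721), (np.float64(45.5), 807)], [(np.float64(2.5), 411), (np.float64(-0.5), 423), (np.float64(-1.5), 423)]]
t: 7.9
position: [0.5857, -0.0776, 0.1624]
tool_rot: [-1.744, -2.613, -0.001]
force: [-1.3, 2.1, 1.0]
opening: 0.0275
grip_force: 60.0
```

View pics/r2.png

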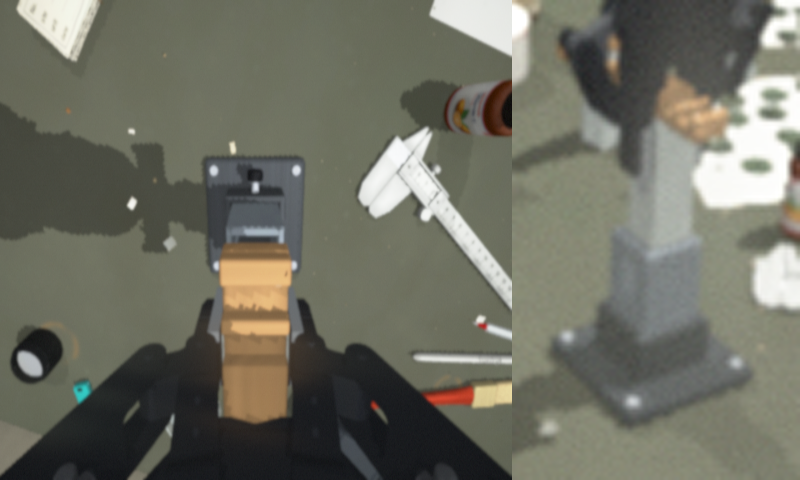

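The stem's foot is just at the rim; the measurements and the lateral force both say the tube is about +1.3 mm along tool x. Correcting and sliding in.

```bash
python3 -m handwheel '[[[0.0013,0,0,0],[0.0013,0,0.001,0],[0.0013,0,0.002,0],[0.0013,0,0.003,0],[0.0013,0,0.004,0],[0.0013,0,0.005,0],[0.0013,0,0.005,0]]]' -1
python3 -c "
from h import *
s=sense();print(s['force'],s['ft_torque'])"
```

```text
t: 8.6
position: [0.5851, -0.077, 0.1571]
tool_rot: [-1.745, -2.612, 0.0]
force: [-0.1, -0.2, -1.4]
opening: 0.0274
grip_force: 59.8
[-0.12848434 -0.17937124 -1.41463451] [0.00227595 0.03927495 0.01087583]
```

```bash
python3 -m handwheel '[[[0,0,0.003,0],[0,0,0.006,0],[0,0,0.009,0],[0,0,0.012,0],[0,0,0.015,0],[0,0,0.018,0],[0,0,0.021,0],[0,0,0.023,0],[0,0,0.023,0]]]' -1
python3 -m handwheel '[[[0,0,0.002,0],[0,0,0.004,0],[0,0,0.006,0],[0,0,0.008,0],[0,0,0.008,0]]]' -1
python3 rel.py r3 | head -1
```

```text
t: 9.5
position: [0.585, -0.0769, 0.1339]
tool_rot: [-1.745, -2.612, 0.0]
force: [-0.4, -0.8, -2.5]
opening: 0.0274
grip_force: 59.7
t: 10.0
position: [0.585, -0.0769, 0.1259]
tool_rot: [-1.745, -2.612, 0.0]
force: [-0.0, -0.1, -2.9]
opening: 0.0271
grip_force: 59.7
10.0 [ 0.585  -0.0769  0.1259] tooly deg 22.52 opening 0.02712640737486553 [-0.  -0.1 -2.9]
```

Run:
```python
import cv2
a=cv2.imread("pics/r3.png")[:,512:]; cv2.imwrite("pics/r3c.png",cv2.resize(a[60:400],None,fx=1.7,fy=1.7))
```

```text
(no output)
```

View pics/r3c.png

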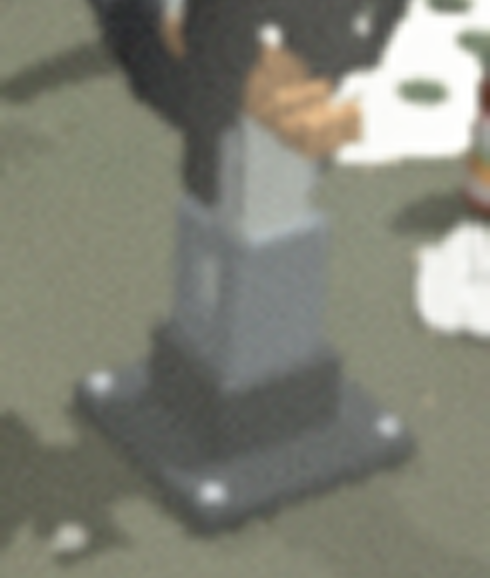

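The stem is about 40 mm in and the key's lower part is past the chamfer, with the fingertips just above the rim at (195,205). 3 mm more, release, back up and shut for pressing.

```bash
python3 -m handwheel '[[[0,0,0.001,0],[0,0,0.002,0],[0,0,0.003,0],[0,0,0.003,0],[0,0,0.003,0]]]' -1
python3 -m handwheel '[[[0,0,0,0],[0,0,0,0],[0,0,0,0],[0,0,0,0],[0,0,0,0],[0,0,0,0],[0,0,0,0],[0,0,0,0]]]' 1
python3 -m handwheel '[[[0,0,-0.01,0],[0,0,-0.025,0],[0,0,-0.045,0],[0,0,-0.065,0],[0,0,-0.085,0],[0,0,-0.1,0],[0,0,-0.1,0]]]' 1
python3 -m handwheel '[[[0,0,0,0],[0,0,0,0],[0,0,0,0],[0,0,0,0],[0,0,0,0],[0,0,0,0],[0,0,0,0],[0,0,0,0],[0,0,0,0],[0,0,0,0]]]' -1
python3 rel.py r4
python3 - <<'E'
import cv2
a=cv2.imread("pics/r4.png")[:,512:]; cv2.imwrite("pics/r4c.png",cv2.resize(a,None,fx=1.2,fy=1.2))
E
```

```text
t: 10.75
position: [0.5852, -0.0769, 0.1232]
tool_rot: [-1.745, -2.612, 0.0]
force: [0.1, -0.6, -2.5]
opening: 0.0277
grip_force: 59.7
t: 11.55
position: [0.5852, -0.0769, 0.1233]
tool_rot: [1.745, 2.612, -0.0]
force: [-0.7, -0.2, 0.8]
opening: 0.0857
grip_force: 0.0
t: 12.25
position: [0.5865, -0.0768, 0.2264]
tool_rot: [1.743, 2.609, 0.003]
force: [1.4, 0.3, -0.7]
opening: 0.0853
grip_force: 0.0
t: 13.25
position: [0.5852, -0.0769, 0.2233]
tool_rot: [1.745, 2.612, -0.0]
force: [-0.3, 0.0, 1.1]
opening: 0.0001
grip_force: 0.0
13.25 [ 0.5852 -0.0769  0.2233] tooly deg 22.52 opening 0.00014435173439552218 [-0.3  0.   1.1]
side bar 241 ((584.4080810546875, -78.97884368896484), (64.28873443603516, 84.42887115478516), 52.78594207763672) [ 0.546 -0.124  0.147] [ 0.628 -0.032  0.441]
side rim 170 ((584.2477416992188, -78.36796569824219), (40.41090393066406, 40.643524169921875), 21.859222412109375) [ 0.559 -0.104  0.09 ] [ 0.61  -0.066  0.108]
side plate 494 ((584.6994018554688, -79.22300720214844), (97.52328491210938, 95.11890411376953), 20.96251678466797) [ 0.524 -0.14   0.007] [ 0.643 -0
[... 279 characters left out ...]
219) [ 0.562 -0.101  0.09 ] [ 0.579 -0.062  0.106]
top plate 327 ((574.5201416015625, -71.87576293945312), (124.07432556152344, 90.26446533203125), 39.89160919189453) [ 0.5   -0.137  0.007] [ 0.637 -0.019  0.016]
wrist bar 2830 ((590.588623046875, -61.667991638183594), (55.13264846801758, 66.19515991210938), 11.680289268493652) [ 0.558 -0.096  0.078] [ 0.616 -0.03   0.26 ]
wrist rim 356 ((584.4810180664062, -75.143310546875), (40.17184066772461, 39.53350830078125), 22.562952041625977) [ 0.559 -0.101  0.09 ] [ 0.61  -0.05   0.104]
wrist plate 3383 ((584.4943237304688, -74.94563293457031), (96.02323150634766, 94.63614654541016), 22.569067001342773) [ 0.524 -0.137  0.007] [ 0.645 -0.015  0.016]
```

View pics/r4c.png

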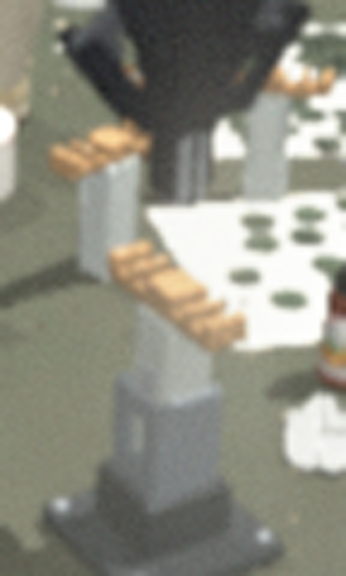

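The rest stands in the socket, its bar's middle at (178,285), with the shut fingers above it. Pressing down in steps.

```bash
python3 -m handwheel '[[[0,0,0.01,0],[0,0,0.02,0],[0,0,0.03,0],[0,0,0.036,0],[0,0,0.038,0],[0,0,0.04,0],[0,0,0.042,0],[0,0,0.044,0],[0,0,0.044,0]]]' -1
python3 -m handwheel '[[[0,0,0.001,0],[0,0,0.002,0],[0,0,0.003,0],[0,0,0.004,0],[0,0,0.005,0],[0,0,0.006,0]]]' -1
```

```text
t: 14.4
position: [0.5853, -0.0769, 0.1794]
tool_rot: [1.745, 2.612, 0.0]
force: [0.2, -0.1, -0.3]
opening: -0.0001
grip_force: 0.0
t: 15.0
position: [0.5853, -0.0769, 0.1732]
tool_rot: [1.745, 2.612, 0.0]
force: [-0.1, -0.1, 1.8]
opening: -0.0001
grip_force: 1.1
```

```bash
python3 -m handwheel '[[[0,0,0.001,0],[0,0,0.002,0],[0,0,0.003,0],[0,0,0.004,0],[0,0,0.005,0],[0,0,0.006,0]]]' -1
python3 -m handwheel '[[[0,0,0.001,0],[0,0,0.002,0],[0,0,0.003,0],[0,0,0.004,0],[0,0,0.005,0]]]' -1
```

```text
t: 15.6
position: [0.5852, -0.0769, 0.1672]
tool_rot: [1.745, 2.612, 0.0]
force: [0.3, 0.4, 1.5]
opening: 0.0001
grip_force: 1.0
t: 16.1
position: [0.5852, -0.0769, 0.1622]
tool_rot: [1.745, 2.612, 0.0]
force: [1.5, 0.5, 1.2]
opening: -0.0001
grip_force: 0.9
```

```bash
cat > bar.py <<'E'
from h import *
s=sense(); T=R.from_rotvec(s["tool_rot"]).as_matrix()
for n in("wrist","side"):
    c=camera(n); H,W=c["depth"].shape; v,u=np.mgrid[:H,:W]; X=world(c,u,v); P=(X-[.585,-.0766,0])@T; g=c["color"].astype(int)
    m=(g[...,2]-g[...,0]>50)&(c["depth"]>0)&(np.abs(P[...,0])<.046)&(np.abs(P[...,1])<.015)&(X[...,2]>.08)&(X[...,2]<.2)
    z=X[m][:,2]; print(n,m.sum(),"bar top z",np.percentile(z,[50,90,98]).round(4),"axis",P[m].max(0)[:2].round(4),P[m].min(0)[:2].round(4))
print(s["position"].round(4),s["force"].round(1))
E
python3 bar.py; python3 rel.py r5|head -1
python3 - <<'E'
import cv2
a=cv2.imread("pics/r5.png")[:,512:]; cv2.imwrite("pics/r5c.png",cv2.resize(a,None,fx=1.2,fy=1.2))
E
```

```text
wrist 3045 bar top z [0.1376 0.14   0.1406] axis [0.0457 0.0127] [-0.0438 -0.0148]
side 176 bar top z [0.1385 0.142  0.1431] axis [0.0442 0.0099] [-0.046  -0.0124]
[ 0.5852 -0.0769  0.1622] [1.5 0.5 1.2]
16.2 [ 0.5851 -0.0769  0.1621] tooly deg 22.52 opening -0.0002922943942013697 [0.4 0.3 0.3]
```

```bash
python3 -m handwheel '[[[0,0,0.001,0],[0,0,0.002,0],[0,0,0.003,0],[0,0,0.004,0],[0,0,0.005,0],[0,0,0.006,0],[0,0,0.007,0]]]' -1
for i in 1 2 3; do python3 -m handwheel '[[[0,0,0.0005,0],[0,0,0.001,0],[0,0,0.001,0]]]' -1 | egrep 'posi|force:'; done; python3 bar.py
```

```text
t: 17.15
position: [0.5851, -0.077, 0.1552]
tool_rot: [-1.745, -2.612, 0.0]
force: [-0.8, -0.3, 3.1]
opening: 0.0003
grip_force: 1.6
position: [0.5851, -0.077, 0.1542]
force: [-1.9, -0.8, 1.5]
grip_force: 1.0
position: [0.5852, -0.0768, 0.153]
force: [-0.4, -0.0, -0.9]
grip_force: 0.0
position: [0.5852, -0.0768, 0.1521]
force: [0.9, 0.6, 0.2]
grip_force: 0.0
wrist 3040 bar top z [0.1253 0.1278 0.1284] axis [0.0457 0.0133] [ 0.0027 -0.0117]
side 193 bar top z [0.1263 0.1302 0.131 ] axis [0.045  0.0113] [-0.0459 -0.0128]
[ 0.5852 -0.0768  0.1521] [0.9 0.6 0.2]
```

The bar dropped ahead of the fingers to 0.128 m, which looks like the pop. Checking with a gentle press.

```bash
for i in 1 2; do python3 -m handwheel '[[[0,0,0.0005,0],[0,0,0.001,0],[0,0,0.001,0]]]' -1 | egrep 'posi|force:'; done; python3 -m handwheel '[[[0,0,0.0005,0],[0,0,0.0005,0]]]' -1 | egrep 'posi|force:'; python3 bar.py
```

```text
position: [0.5852, -0.0769, 0.1512]
force: [0.7, -0.4, -0.0]
grip_force: 0.0
position: [0.5852, -0.0769, 0.1503]
force: [0.1, -0.2, -0.5]
grip_force: 0.0
position: [0.5854, -0.0769, 0.1501]
force: [-0.5, -0.0, 4.7]
grip_force: 1.7
wrist 3024 bar top z [0.1252 0.1278 0.1283] axis [0.0456 0.0133] [ 0.0036 -0.0125]
side 189 bar top z [0.1259 0.1299 0.1307] axis [0.0445 0.0115] [-0.0459 -0.0118]
[ 0.5854 -0.0769  0.1501] [-0.5 -0.   4.7]
```

It bears firmly at 4.7 N without moving. Retreating, with a last look at the window.

```bash
python3 -m handwheel '[[[0,0,-0.005,0],[0,0,-0.02,0],[0,0,-0.05,0],[0,0,-0.08,0],[0,0,-0.11,0],[0,0,-0.12,0],[0,0,-0.12,0],[0,0,-0.12,0]]]' -1 | egrep 'posi|force:'; python3 bar.py
python3 - <<'E'
from h import *
c=camera("side"); cv2.imwrite("pics/f.png",cv2.resize(c["color"][175:265,225:315],None,fx=6,fy=6,interpolation=cv2.INTER_CUBIC))
E
```

```text
position: [0.5847, -0.0771, 0.2691]
force: [-0.1, 0.2, -0.7]
grip_force: 0.0
wrist 2202 bar top z [0.1263 0.128  0.1286] axis [0.0456 0.0135] [-0.044 -0.012]
side 248 bar top z [0.1275 0.1305 0.1313] axis [0.0444 0.0123] [-0.0459 -0.013 ]
[ 0.5847 -0.0771  0.2691] [-0.1  0.2 -0.7]
```

View pics/f.png

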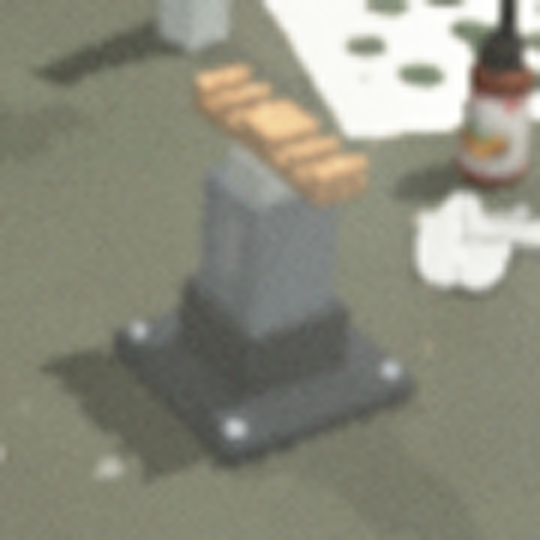

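The rest stands upright in the socket, the window at (230,245) is now filled by the key, and the hand is clear.

```bash
python3 -c "
from station import *
print(hand_in())"
```

```text
the job is handed in; nothing more can be done
None
```

The job is handed in. The rest stands upright in the socket and held firm under a 4.7 N press. The last picture shows the key filling the window, the gripper is clear of it, and no other objects were touched as far as I could see; no verdict came back from the judging.

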